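# Load the bedside sanitiser and hold its run button half-way down

## Robot

A 6-joint arm with a two-finger parallel gripper is mounted at the origin on the work surface. World frame = base frame: x ahead of the robot, y to its left, z up, the work surface at z = 0. Lengths are in m, angles in degrees, forces in N, time in s.
With the tool pointing down it reaches from about 0.325 to 0.85 m from the base axis. Payload 15.5 kg.
Tool frame: the origin (TCP) lies at the very end of the fingers, on their centre line; the grasp point (between the pads) lies arm.grip_depth behind it (arm.grip_depth is the distance from the TCP to the grasp point, in m); z points along the fingers, y is the direction in which the jaws open and shut (so a half turn about z gives the same grasp; the last joint's range is limited). The gripper opens to 91 mm and grips with 3 to 60 N. Pads are 32 mm wide; open, the fingers measure 118 mm over their backs; the gripper's body (76 mm by 178 mm) begins 60 mm behind the grasp point.
Start: joints at [-78.81, 28.281, 77.091, -0, 74.628, -5.472], TCP at [0.179, -0.599, 0.214] pointing down, gripper open.
Joint ranges: [-166.48, 166.48], [-47.26, 123.95], [12.59, 153.08], [-70.14, 250.14], [6.76, 159.57], [-176.63, 176.63]. Speed limits (degrees/s): [108.29, 108.29, 147.25, 172.46, 172.46, 172.46].

## Interface

Orientations are given as a 3x3 rotation matrix whose columns are the frame's x, y, z axes.
In Python, from rig import arm gives the robot as it stands. Calls block until the motion is done:
- arm.move_to(position, orientation): joint-space move of the TCP to a pose.
- arm.move_l(position, orientation=None, feed=0.15): straight line of the TCP; orientation=None keeps the orientation; feed is the mean speed in m/s.
- arm.move_joints(angles): joint-space move.
- arm.grip(opening): finger opening in m; the grip force is fixed at half the most; returns when the fingers have stopped.
- arm.sleep(seconds).
- arm.solve_ik(position, orientation): joint angles nearest the present ones, or None.
- arm.snapshot(name): name is "scene" or "side" or "wrist"; returns the picture (400x640x3 uint8, red, green, blue); there is no depth.
- arm.get_calibration(name): a dict with "intrinsics" (3x3 intrinsics, pixels), "cam_to_world" (4x4, takes a point from camera to world coordinates). Camera axes: x right, y down, z forward; pixel columns grow to the right and rows downward; lengths in m; the calibration is good to about 2 mm. The wrist camera is an equidistant fisheye: a pixel r from the principal point sees the ray r / f radians off the axis. A picture is of the moment at which its call begins: read the wrist's pose just before it. get_calibration takes no time and is no camera call; for the wrist camera it gives the pose at the moment of the call.
A pose or a line that the arm cannot do raises arm.Unreachable and nothing moves.
- arm.sign_off(): hands the job in, once; it reports no verdict.
Readings, each from a call of its own:
- arm.current_t(): time.
- arm.current_joint_positions(): joint angles.
- arm.current_dq(): joint speeds.
- arm.current_tau(): joint torques, N m.
- arm.current_ee_pos(): TCP position.
- arm.current_tool_rot(): TCP orientation.
- arm.current_force(): force on the tool from outside, world axes, zero at the start.
- arm.current_torque(): the same for the moment, N m.
- arm.current_width(): finger opening in m.
Only numpy, scipy, OpenCV 4.12 (cv2) and the standard library are available. Lean on these libraries where they do the work, as an engineer would, in place of code of your own. Each camera call takes 0.05 s, during which the arm holds its last target.

## Task

Put the flashlight, the tweezers and the pill bottle from the round mat into the open tray of the bedside light sanitiser, each set down gently (not dropped) on the tray's own floor with the pill bottle standing upright. Only then press the sanitiser's round button half-way down, never to its stop (that cancels the cycle), and finish while still holding it half-way: the lamps run only while it is held. Leave the soap dispenser, the saucer and the squat jar where they stand.

Things in the scene. Friction and masses are not known exactly. Their poses are not given: they have to be found in the camera images.
- sanitiser: Light sanitiser, white plastic, fixed on the nightstand left or right of the robot's centre line (the mat is on the other side), 240 (x) x 210 (y) x 45 mm high; origin under its centre on the nightstand top, z up, turned by a yaw. The front 71 mm (x -120 to -49 mm) is a solid ledge, 45 mm high, with the round button; behind it is the open tray.
- tray_floor (a point): Centre of the inner floor of the tray, empty at the start; axes as the sanitiser (in its frame this point is at x 32.5, y 0, z 8 mm, so the floor is 8 mm above the nightstand). Inside, the tray measures 163 mm in x and 198 mm in y about this point; walls 6 mm thick, rim 37 mm above the tray floor.
- run_button (a joint): Travel of the sanitiser's round spring button, in m: 0 released, grows as it is pressed straight down, 0.016 at its stop. Half-way is 0.008 (0.005 to 0.011 counts as half-way). The spring pushes back with about 2 N at the start of travel, 4.4 N half-way, 6.8 N at the stop, and returns the button when let go.
- button_top (a point): Centre of the button's flat top; the button is a white cylinder 36 mm across, standing 20 mm above the ledge when released (65 mm above the nightstand), on the ledge's middle (x = -84.5 mm, y = 0 in the sanitiser's frame). The point goes down with the button.
- mat: Round plastic mat with cork backing, 390 mm across, 4 mm thick, fixed to the nightstand; origin under its centre. Flashlight, tweezers, pill bottle, jar, saucer and soap dispenser stand on it.
- torch_center (a point): Centre, half-way up, of the red plastic flashlight lying on the mat: 110 mm long along its x (square head at +x, lens at the end), 30 mm high, handle 28 mm wide in y from x = -55 to +27 mm, head 40 mm wide from x = +27 to +55 mm. Flat-sided, does not roll; z up; 0.09 to 0.18 kg. This point is on the handle.
- torch: The flashlight as a whole, origin under its centre (15 mm below point torch_center), same axes.
- tweezers_center (a point): Centre, half-way up, of the chrome tweezers lying on the mat: 100 mm long along their x, 10 mm high, rigid; the middle 34 mm has straight parallel outer sides 15 mm apart in y (take them there), narrowing to both ends; z up; about 0.03 kg.
- tweezers: The tweezers as a whole, origin under their centre (5 mm below point tweezers_center), same axes.
- pills_center (a point): Centre, half-way up, of the small pill bottle standing on the mat: cylinder 36 mm across, 65 mm high, green with a white cap on the top 16 mm; z up; about 0.06 kg.
- pills: The pill bottle as a whole, origin at the centre of its underside (32.5 mm below point pills_center).
- jar: Bystander: squat cosmetic jar, 48 mm across, 36 mm high, standing on the mat; origin at the centre of its underside.
- saucer: Bystander: small ceramic saucer, 86 mm across, 14 mm high, near the middle of the mat; origin at the centre of its underside.
- dispenser: Bystander: white plastic soap dispenser with a push-button pump head, 62 mm across, 125 mm high, at the far edge of the mat; origin at the centre of its underside.
There are look-alikes about, which are no part of the job. Of the things that look like the tweezers, take the one that is farthest from the robot's base at the start.

How it is judged:
By the outcome, as a careful person would: the job done as asked, in the order asked, and still so for the second after the job is handed in, while the arm keeps its last pose, push and grip.
It also fails if it takes over 72 s, if anything falls off the work surface, if the arm or the gripper's body presses on something with over 40 N, if the wrist force passes 120 N, or if a joint passes its speed limit or range.

## Working session

There is one attempt and no reset: what is moved stays moved. The work goes in short steps, each a Python script; the robot and the scene stay as the last script left them, time stands still between calls to the robot, and variables do not carry over. Pictures are saved under pics/ and viewed, and the job is handed in when it is done.

```bash
ls; mkdir -p pics
python3 - <<'E'
from rig import arm
import cv2,numpy as np
for n in ["scene","side","wrist"]:
    c=arm.get_calibration(n); print(n,np.round(c["intrinsics"],1).tolist(),np.round(c["cam_to_world"],4).tolist())
    im=arm.snapshot(n); cv2.imwrite(f"pics/{n}0.png",im[:,:,::-1])
print(arm.grip_depth,arm.current_t(),arm.current_width(),np.round(arm.current_tool_rot(),3))
E
```

```text
pics
scene [[442.1, 0.0, 323.5], [0.0, 442.1, 198.1], [0.0, 0.0, 1.0]] [[0.8243, 0.4763, -0.3059, 0.8763], [0.5661, -0.6982, 0.4383, -0.5196], [-0.0048, -0.5345, -0.8452, 1.1663], [0.0, 0.0, 0.0, 1.0]]
side [[404.3, 0.0, 315.6], [0.0, 404.3, 205.5], [0.0, 0.0, 1.0]] [[-0.9727, -0.1085, 0.2052, 0.2439], [-0.2313, 0.5301, -0.8158, 0.9139], [-0.0203, -0.841, -0.5407, 0.6517], [0.0, 0.0, 0.0, 1.0]]
wrist [[309.7, 0.0, 320.0], [0.0, 309.7, 197.1], [0.0, 0.0, 1.0]] [[0.2866, -0.925, -0.2494, 0.25], [-0.9581, -0.2769, -0.0739, -0.5764], [-0.0007, 0.2601, -0.9656, 0.3841], [0.0, 0.0, 0.0, 1.0]]
0.0188 0.15 0.09130746920158885 [[ 0.958  0.287 -0.   ]
 [ 0.287 -0.958  0.001]
 [ 0.    -0.001 -1.   ]]
```

View pics/scene0.png

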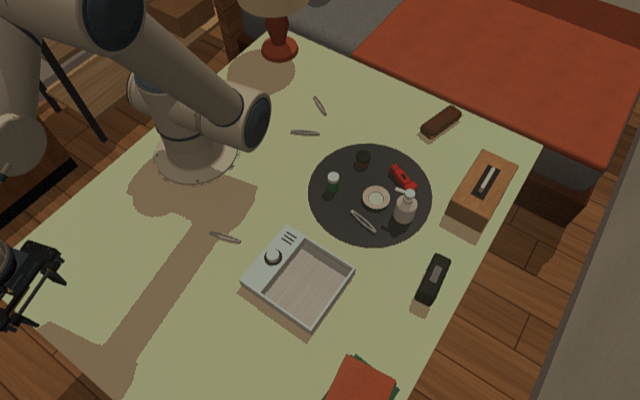

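View pics/side0.png

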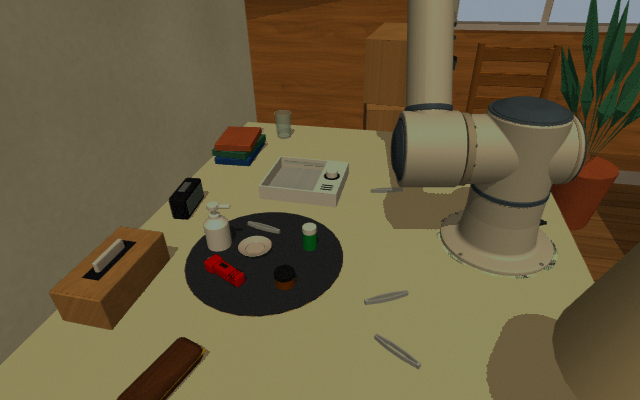

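View pics/wrist0.png

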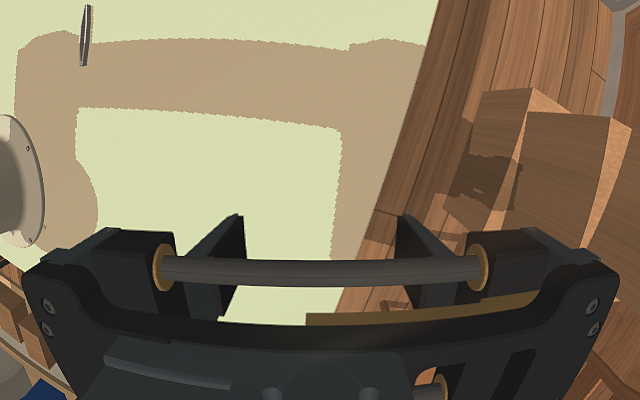

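Tweezer-like things in the scene picture are at (320,105), (305,133), (225,237) and (363,221), the last one on the mat. I'll compute each one's distance from the base and enlarge the views.

```bash
cat > h.py <<'E'
from rig import arm
import cv2,numpy as np
def ray(n,px,c=None):
    c=c or arm.get_calibration(n); K=c["intrinsics"];T=np.array(c["cam_to_world"])
    x=(px[0]-K[0][2])/K[0][0]; y=(px[1]-K[1][2])/K[1][1]
    if n=="wrist":
        r=np.hypot(x,y); d=np.array([x/r*np.sin(r),y/r*np.sin(r),np.cos(r)]) if r>0 else np.array([0,0,1.])
    else: d=np.array([x,y,1.])
    return T[:3,3],T[:3,:3]@d
def onz(n,px,z,c=None):
    o,d=ray(n,px,c); return o+d*(z-o[2])/d[2]
def proj(n,P,c=None):
    c=c or arm.get_calibration(n); K=c["intrinsics"];T=np.array(c["cam_to_world"])
    p=T[:3,:3].T@(np.array(P)-T[:3,3])
    if n=="wrist":
        r=np.hypot(p[0],p[1]); t=np.arctan2(r,p[2]); x,y=p[0]/r*t,p[1]/r*t
    else: x,y=p[0]/p[2],p[1]/p[2]
    return np.array([K[0][0]*x+K[0][2],K[1][1]*y+K[1][2]])
E
python3 - <<'E'
from h import *
for p in [(320,105),(305,133),(225,237),(363,221)]:
    q=onz("scene",p,.005); print(p,q.round(3),np.hypot(*q[:2]).round(3))
for nm,p,z in [("pill top",(333,176),.069),("torch",(403,177),.019),("jar top",(363,155),.04),("sauc",(375,197),.01),("mat",(370,195),.004),("disp base",(404,215),.004),("button",(272,255),.065)]:
    print(nm,onz("scene",p,z).round(3))
a=cv2.imread("pics/scene0.png"); cv2.imwrite("pics/sc_a.png",cv2.resize(a[140:250,300:440],None,fx=5.5,fy=5.5,interpolation=cv2.INTER_CUBIC))
cv2.imwrite("pics/sc_b.png",cv2.resize(a[220:340,230:370],None,fx=5,fy=5,interpolation=cv2.INTER_CUBIC))
E
```

```text
(320, 105) [0.222 0.401 0.005] 0.459
(305, 133) [0.254 0.265 0.005] 0.367
(225, 237) [ 0.293 -0.193  0.005] 0.351
(363, 221) [0.6   0.082 0.005] 0.606
pill top [0.458 0.131 0.069]
torch [0.624 0.282 0.019]
jar top [0.481 0.271 0.04 ]
sauc [0.587 0.173 0.01 ]
mat [0.569 0.174 0.004]
disp base [0.692 0.171 0.004]
button [ 0.466 -0.179  0.065]
```

View pics/sc_a.png

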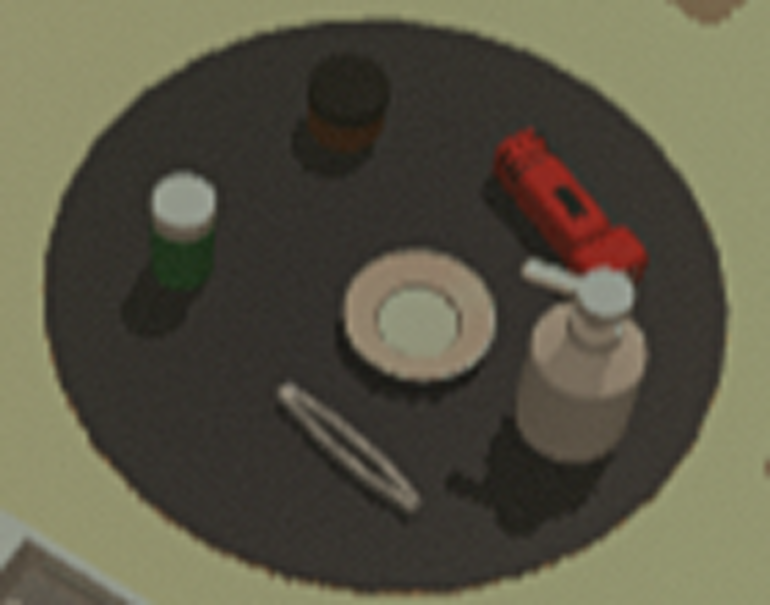

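View pics/sc_b.png

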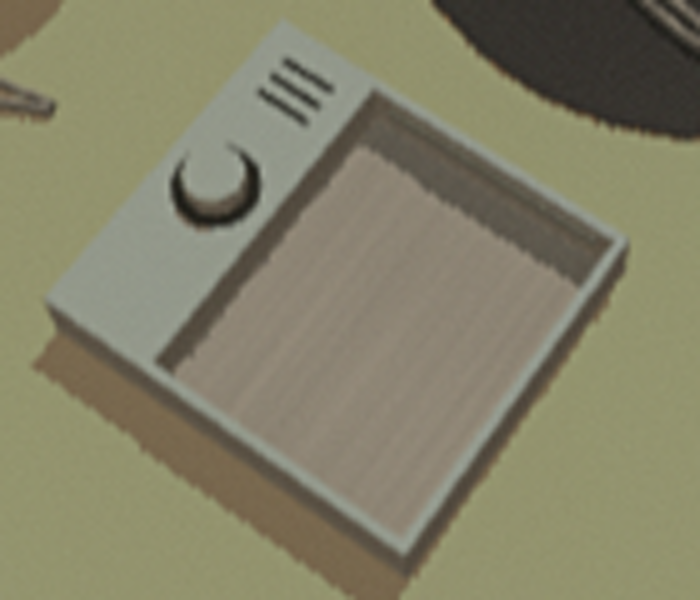

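The mat tweezers at scene (363,221) are 0.606 m from the base. The others are at 0.459, 0.367 and 0.351 m, so the mat one is meant, and the crop shows an open-slit tweezer shape at crop (350,445). Next, a closer look with the wrist camera.

Run:
```python
from h import *
R=np.array([[1,0,0],[0,-1,0],[0,0,-1.]])
arm.move_to([0.48,0.12,0.33],R)
c=arm.get_calibration("wrist"); im=arm.snapshot("wrist"); cv2.imwrite("pics/w1.png",im[:,:,::-1]); np.save("w1.npy",c["cam_to_world"])
print(arm.current_t(),arm.current_joint_positions())
```

```text
2.975 [ 7.06375789e+00  1.17685479e+01  8.43708608e+01 -6.21838941e-03
  8.38742997e+01  9.71031464e+01]
```

View pics/w1.png

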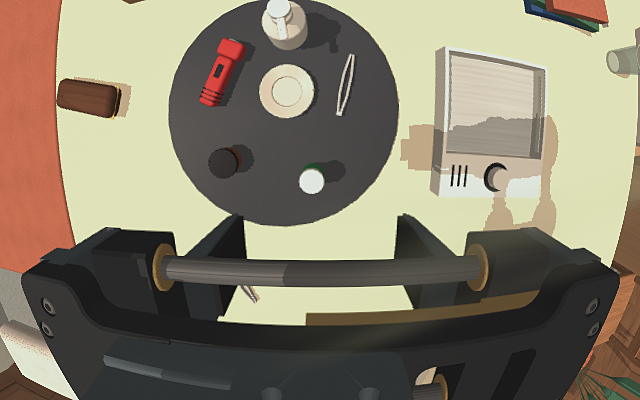

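Run:
```python
import cv2
a=cv2.imread("pics/w1.png")
cv2.imwrite("pics/w1a.png",cv2.resize(a[0:120,190:370],None,fx=4.4,fy=4.4,interpolation=cv2.INTER_CUBIC))
cv2.imwrite("pics/w1b.png",cv2.resize(a[35:205,400:570],None,fx=3.5,fy=3.5,interpolation=cv2.INTER_CUBIC))
cv2.imwrite("pics/w1c.png",cv2.resize(a[130:210,190:350],None,fx=5,fy=5,interpolation=cv2.INTER_CUBIC))
```

```text
(no output)
```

View pics/w1a.png

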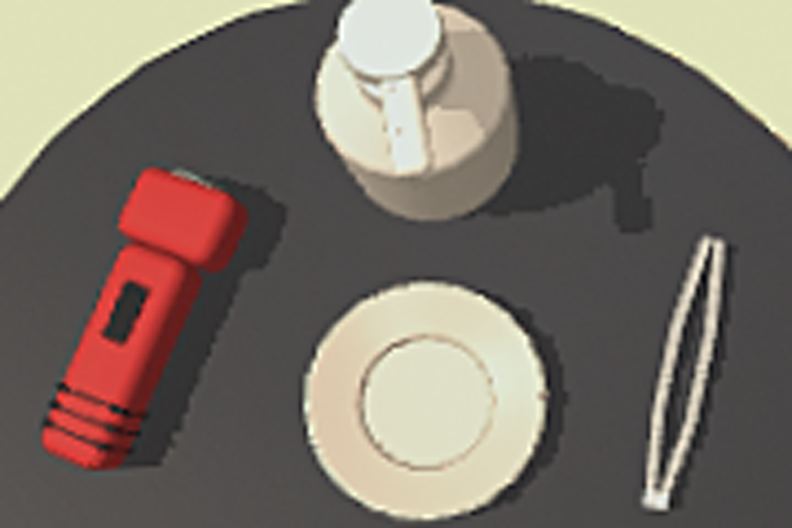

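View pics/w1b.png

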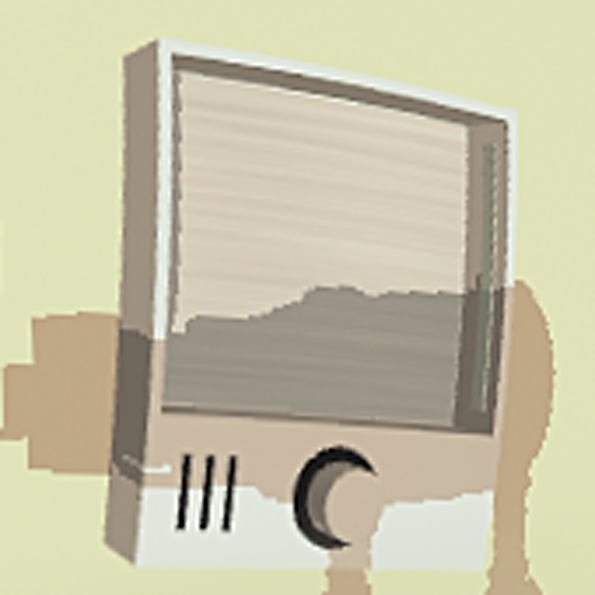

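View pics/w1c.png

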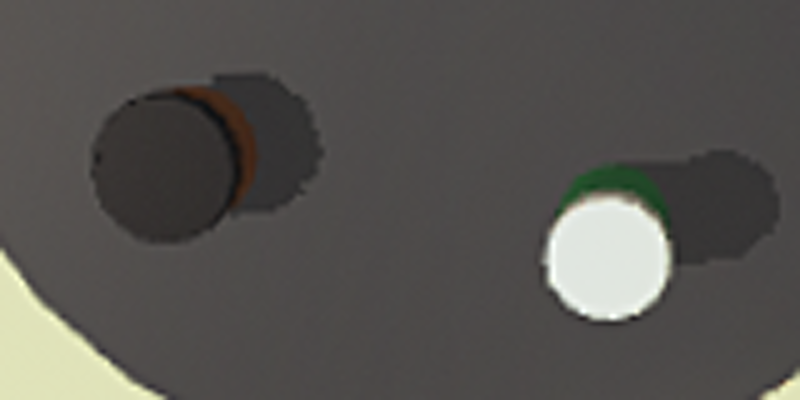

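```bash
cat >> h.py <<'E'
def c1():
    c=dict(arm.get_calibration("wrist")); c["cam_to_world"]=np.load("w1.npy"); return c
E
python3 - <<'E'
from h import *
c=c1()
A=lambda u,v:(190+u/4.4-.4,v/4.4-.4); B=lambda u,v:(400+u/3.5-.4,35+v/3.5-.4); C=lambda u,v:(190+u/5-.4,130+v/5-.4)
W=lambda p,z:onz("wrist",p,z,c)
for n,p,z in [("headend",A(195,190),.034),("headrear",A(163,252),.034),("tail",A(85,452),.034),("tw1",A(714,240),.012),("tw2",A(655,500),.012),("pill",C(608,257),.069),("jar",C(165,167),.04),("sauc",A(426,400),.018),("disphead",A(388,35),.129),
 ("RL",B(160,40),.045),("RR",B(515,112),.045),("FL",B(137,567),.045),("FR",B(490,570),.045),("btn",B(355,510),.065)]:
    print(n,W(p,z).round(4))
S=[(235.0+v[0]*0,0) for v in []]
# scene-based sanitiser corners (crop origin 230,220 fx5)
D=lambda u,v:(230+u/5-.4,220+v/5-.4)
for n,p,z in [("FL",D(283,22),.045),("FR",D(48,303),.045),("RL",D(628,240),.045),("RR",D(403,553),.045),("btn",D(215,175),.065)]:
    print("scene",n,onz("scene",p,z).round(4))
E2=lambda u,v:(300+u/5.5-.4,140+v/5.5-.4)
for n,p,z in [("pill",E2(184,200),.069),("tw1",E2(287,392),.012),("tw2",E2(410,503),.012),("sauc",E2(420,315),.018),("jar",E2(348,90),.04),("torchtail",E2(515,150),.034),("torchhead",E2(620,252),.034)]:
    print("scene",n,onz("scene",p,z).round(4))
E
```

```text
headend [0.6721 0.2516 0.034 ]
headrear [0.6502 0.263  0.034 ]
tail [0.5805 0.2925 0.034 ]
tw1 [0.653  0.0707 0.012 ]
tw2 [0.5578 0.0917 0.012 ]
pill [0.4615 0.1331 0.069 ]
jar [0.4849 0.2717 0.04  ]
sauc [0.5939 0.1721 0.018 ]
disphead [0.6907 0.1713 0.129 ]
RL [ 0.671  -0.0717  0.045 ]
RR [ 0.6694 -0.2798  0.045 ]
FL [ 0.4319 -0.0697  0.045 ]
FR [ 0.4302 -0.2845  0.045 ]
btn [ 0.4646 -0.1735  0.065 ]
scene FL [ 0.4316 -0.0721  0.045 ]
scene FR [ 0.4312 -0.2811  0.045 ]
scene RL [ 0.669  -0.0743  0.045 ]
scene RR [ 0.6661 -0.2822  0.045 ]
scene btn [ 0.4663 -0.1771  0.065 ]
scene pill [0.4582 0.1313 0.069 ]
scene tw1 [0.5554 0.0896 0.012 ]
scene tw2 [0.647  0.0684 0.012 ]
scene sauc [0.5916 0.1706 0.018 ]
scene jar [0.4825 0.2674 0.04  ]
scene torchtail [0.5829 0.2887 0.034 ]
scene torchhead [0.6666 0.2601 0.034 ]
```

```bash
cat >> h.py <<'E'
def Rz(yaw):
    a=np.radians(yaw); c,s=np.cos(a),np.sin(a)
    return np.array([[c,s,0],[s,-c,0],[0,0,-1.]])   # tool x at angle yaw, z down
SAN=np.array([.550,-.1767]); SY=-0.4
def san(x,y):
    a=np.radians(SY); return SAN+np.array([np.cos(a)*x-np.sin(a)*y,np.sin(a)*x+np.cos(a)*y])
def down(xy,z0,zmin,thr=1.5,step=.0007):
    """creep down until the vertical force changes by thr; returns z"""
    arm.sleep(.1); f0=np.mean([arm.current_force()[2] for _ in range(3)]); z=z0
    while z>zmin:
        z-=step; arm.move_l([*xy,z],feed=.02)
        d=arm.current_force()[2]-f0
        if d>thr: break
    print("contact" if z>zmin else "NO contact","z",round(z,4),"dF",round(d,2)); return z
E
python3 - <<'E'
from h import *
c=c1()
A=lambda u,v:(190+u/4.4-.4,v/4.4-.4)
for z in (.105,.115): print("nozzle tip",onz("wrist",A(410,170),z,c).round(3))
E2=lambda u,v:(300+u/5.5-.4,140+v/5.5-.4)
for z in (.105,.115): print(onz("scene",E2(527,266),z).round(3))
print("disp bottom edge wrist",onz("wrist",A(430,218),.004,c).round(3))
u=np.array([np.cos(np.radians(-24)),np.sin(np.radians(-24))]); t=np.array([.625,.273])-u*.006
for p,z,y in [((*t,),.008,156),((*t,),.2,156),((.5955,.082),.0055,167.4),((.46,.132),.02,90),((*san(32,-45),),.012,180+SY),((*san(-84.5e-3,0),),.057,180+SY)]:
    q=arm.solve_ik([p[0] if p[0]<2 else .58,p[1] if abs(p[1])<2 else -.22,z],Rz(y)); print(None if q is None else np.round(q,1))
E
```

```text
nozzle tip [0.656 0.168 0.105]
nozzle tip [0.653 0.166 0.115]
[0.644 0.176 0.105]
[0.646 0.169 0.115]
disp bottom edge wrist [0.663 0.172 0.004]
[ 18.9  45.4  79.   -0.   55.5 -47.1]
[ 18.9  33.3  69.9  -0.   76.8 -47.1]
[  2.2  41.3  91.1  -0.   47.5 -75.2]
[  8.9  34.2 108.5  -0.   37.3   8.9]
[ -26.3   41.8   88.    -0.    50.2 -115.9]
[ -27.6   31.2  104.4   -0.    44.4 -117.2]
```

Run:
```python
from h import *
u=np.array([np.cos(np.radians(-24)),np.sin(np.radians(-24))]); t=np.array([.625,.273])-u*.006
R=Rz(156)
arm.move_to([*t,.14],R); arm.grip(.062)
arm.move_l([*t,.008],feed=.1); print(arm.current_force().round(2))
c=arm.snapshot("side"); cv2.imwrite("pics/s1.png",c[:,:,::-1])
arm.grip(0.0); print("w",arm.current_width(),arm.current_force().round(2))
arm.move_l([*t,.15],feed=.15)
print("w",arm.current_width(),arm.current_force().round(2),arm.current_t())
c=arm.snapshot("side"); cv2.imwrite("pics/s2.png",c[:,:,::-1])
a=cv2.hconcat([cv2.imread("pics/s1.png")[120:320,100:420],cv2.imread("pics/s2.png")[120:320,100:420]]);cv2.imwrite("pics/s12.png",a)
```

```text
[ 0.15 -0.5   0.02]
w 0.028084313802494015 [0.52 0.6  1.54]
w 0.027886953699777565 [-0.03 -0.32 -1.4 ] 9.075
```

View pics/s12.png

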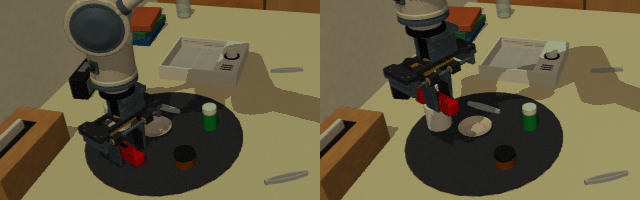

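Run:
```python
from h import *
p=arm.current_ee_pos(); arm.move_l([p[0],p[1],.2])
xy=san(.0325-.006,-.045); R=Rz(180+SY)
arm.move_to([*xy,.13],R); arm.move_l([*xy,.019],feed=.12)
z=down(xy,.019,.0095)
arm.grip(.042); print(arm.current_width(),arm.current_force().round(2))
arm.move_l([*xy,.14]); print(arm.current_t())
c=arm.snapshot("scene"); cv2.imwrite("pics/sc2.png",c[:,:,::-1])
```

```text
contact z 0.0113 dF 14.65
0.04210263719427079 [-0.13  0.54  0.28]
16.8083
```

View pics/sc2.png

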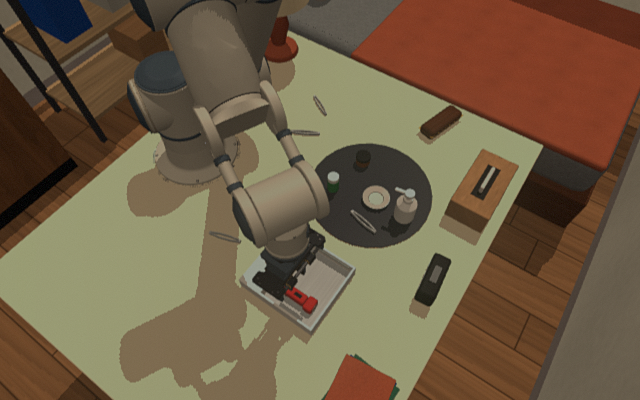

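The flashlight lies in the tray at about scene (300,298), and nothing else has moved. Tweezers next.

```bash
cat >> h.py <<'E'
def tilt(yaw,deg=-8):
    a=np.radians(deg); return Rz(yaw)@np.array([[np.cos(a),0,np.sin(a)],[0,1,0],[-np.sin(a),0,np.cos(a)]])
E
python3 - <<'E'
from h import *
u=np.array([np.cos(np.radians(-12.6)),np.sin(np.radians(-12.6))]); t=np.array([.603,.080])-u*.006
R=tilt(167.4)
arm.move_to([*t,.16],R); arm.grip(.036)
c=arm.snapshot("wrist"); cv2.imwrite("pics/w3.png",c[:,:,::-1])
arm.move_l([*t,.05],feed=.12)
c=arm.snapshot("side"); cv2.imwrite("pics/s3.png",c[:,:,::-1])
cv2.imwrite("pics/s3c.png",cv2.resize(cv2.imread("pics/s3.png")[120:320,140:400],None,fx=2.5,fy=2.5))
print(arm.current_t(),arm.current_force().round(2))
E
```

```text
19.5167 [-0.47 -0.4   0.17]
```

View pics/w3.png

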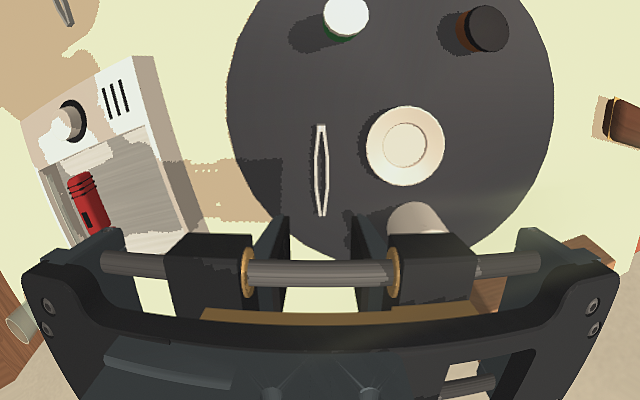

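View pics/s3c.png

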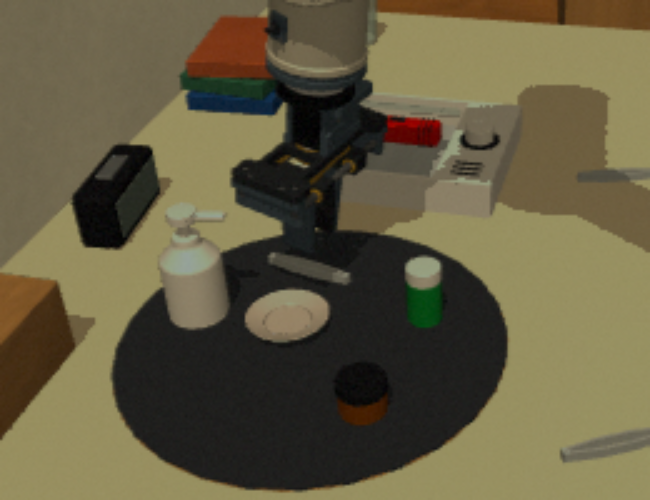

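Run:
```python
from h import *
p=arm.current_ee_pos(); t=p[:2]
arm.move_l([*t,.0075],feed=.08); print(arm.current_ee_pos().round(4),arm.current_force().round(2))
arm.grip(0.0); print("w",arm.current_width(),arm.current_force().round(2))
arm.move_l([*t,.12],feed=.12)
print("w",arm.current_width(),arm.current_force().round(2),arm.current_t())
c=arm.snapshot("side"); cv2.imwrite("pics/s4.png",c[:,:,::-1])
c=arm.snapshot("wrist"); cv2.imwrite("pics/w4.png",c[:,:,::-1])
cv2.imwrite("pics/s4c.png",cv2.resize(cv2.vconcat([cv2.imread("pics/s4.png")[120:280,140:400],cv2.imread("pics/w4.png")[180:340,190:450]]),None,fx=1.8,fy=1.8))
```

```text
[0.5975 0.0814 0.0071] [-0.37  1.27 -0.4 ]
w 0.014361798655645736 [ 0.08  0.23 -0.11]
w 0.015177750429868322 [-0.09 -0.09 -1.16] 21.75
```

View pics/s4c.png

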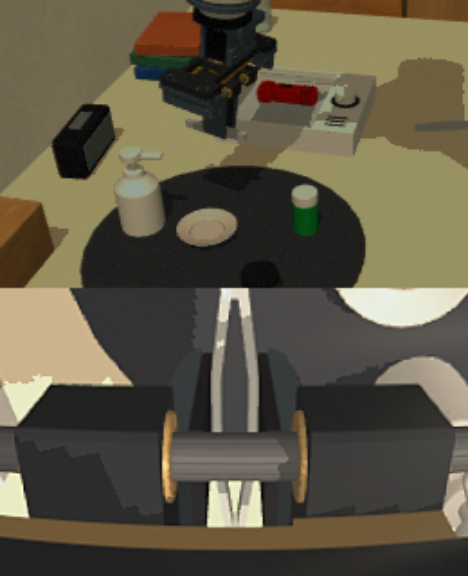

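Run:
```python
from h import *
xy=san(.0325-.006,.022); R=tilt(180+SY)
arm.move_to([*xy,.12],R); arm.move_l([*xy,.0155],feed=.12)
z=down(xy,.0155,.0108,thr=.8,step=.0004)
print(arm.current_ee_pos().round(4))
arm.grip(.027); print(arm.current_width(),arm.current_force().round(2))
arm.move_l([*xy,.14]); print(arm.current_t())
c=arm.snapshot("wrist"); cv2.imwrite("pics/w5.png",c[:,:,::-1])
```

```text
contact z 0.0115 dF 0.81
[ 0.5767 -0.1549  0.0115]
0.026914708233410908 [-0.35 -0.12 -0.15]
27.8417
```

View pics/w5.png

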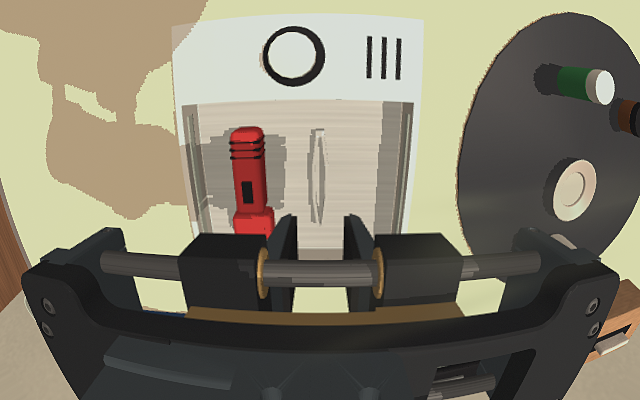

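Run:
```python
from h import *
c=arm.get_calibration("wrist"); print("btn",onz("wrist",(295,56),.065).round(4),"tweez",onz("wrist",(318,176),.015).round(4))
t=np.array([.460,.1322]); R=Rz(90+SY)
arm.move_to([*t,.16],R); arm.grip(.07)
arm.move_l([*t,.022],feed=.12); print(arm.current_force().round(2))
arm.grip(0.0); print("w",arm.current_width(),arm.current_force().round(2))
arm.move_l([*t,.17],feed=.15)
print("w",arm.current_width(),arm.current_force().round(2),arm.current_t())
xy=san(.0325,.066)
arm.move_to([*xy,.15],R); arm.move_l([*xy,.031],feed=.12)
z=down(xy,.031,.0245,thr=.8,step=.0004)
print(arm.current_ee_pos().round(4))
arm.grip(.052); print(arm.current_width(),arm.current_force().round(2))
arm.move_l([*xy,.16]); print(arm.current_t())
c=arm.snapshot("scene"); cv2.imwrite("pics/sc6.png",c[:,:,::-1])
c=arm.snapshot("side"); cv2.imwrite("pics/s6.png",c[:,:,::-1])
cv2.imwrite("pics/s6c.png",cv2.resize(cv2.vconcat([cv2.imread("pics/s6.png")[120:270,160:420],cv2.imread("pics/sc6.png")[200:350,200:460]]),None,fx=2,fy=2))
```

```text
btn [ 0.4676 -0.1709  0.065 ] tweez [ 0.5786 -0.1554  0.015 ]
[1.01 0.04 0.12]
w 0.03526148417053821 [-0.77 -0.1   2.89]
w 0.03549716442170988 [-0.15  0.   -0.7 ] 33.6917
contact z 0.0258 dF 5.22
[ 0.583  -0.1109  0.0261]
0.052077693076354015 [-0.33 -0.31  0.56]
40.75
```

View pics/s6c.png

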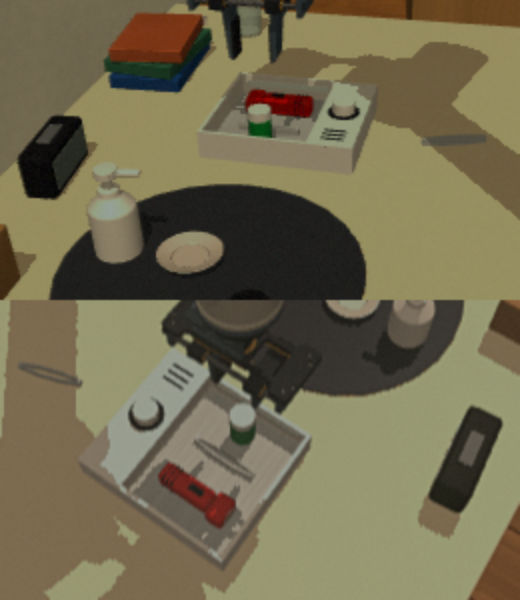

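All three items are in the tray, and the pill bottle is upright at crop (242,425). Next is the button, creeping down while logging the force.

Run:
```python
from h import *
b=np.array([.4658,-.1755]); R=Rz(180+SY)
arm.move_to([*b,.13],R); arm.grip(0.0); arm.move_l([*b,.069],feed=.1)
arm.sleep(.3); f0=np.mean([arm.current_force()[2] for _ in range(3)]); z=.069; zc=None
while z>.0575:
    z-=.001; arm.move_l([*b,z],feed=.02); arm.sleep(.05); d=arm.current_force()[2]-f0; zz=arm.current_ee_pos()[2]
    print(round(z,4),round(zz,4),round(d,2))
    if d>5.2: print("stop"); break
arm.sleep(.3)
print(arm.current_ee_pos().round(4),[round(arm.current_force()[2]-f0,2) for _ in range(3)],arm.current_t())
c=arm.snapshot("side"); cv2.imwrite("pics/s7.png",c[:,:,::-1])
c=arm.snapshot("scene"); cv2.imwrite("pics/sc7.png",c[:,:,::-1])
cv2.imwrite("pics/s7c.png",cv2.resize(cv2.vconcat([cv2.imread("pics/s7.png")[110:260,160:420],cv2.imread("pics/sc7.png")[200:350,200:460]]),None,fx=2,fy=2))
cv2.imwrite("pics/s7d.png",cv2.resize(cv2.imread("pics/s7.png")[130:210,250:370],None,fx=6,fy=6,interpolation=cv2.INTER_CUBIC))
```

```text
0.068 0.068 -0.18
0.067 0.0669 -0.05
0.066 0.066 0.45
0.065 0.065 1.82
0.064 0.064 3.08
0.063 0.063 3.92
0.062 0.062 3.03
0.061 0.061 3.33
0.06 0.06 3.95
0.059 0.059 3.91
0.058 0.058 4.31
0.057 0.057 3.47
[ 0.4659 -0.1755  0.057 ] [np.float64(5.23), np.float64(5.23), np.float64(5.23)] 48.3
```

View pics/s7c.png

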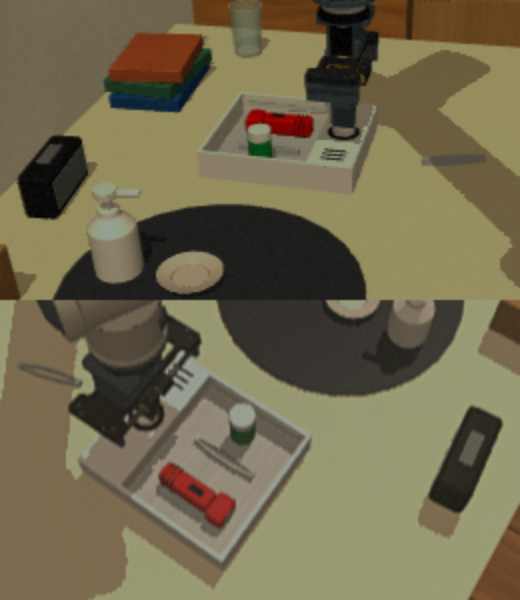

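View pics/s7d.png

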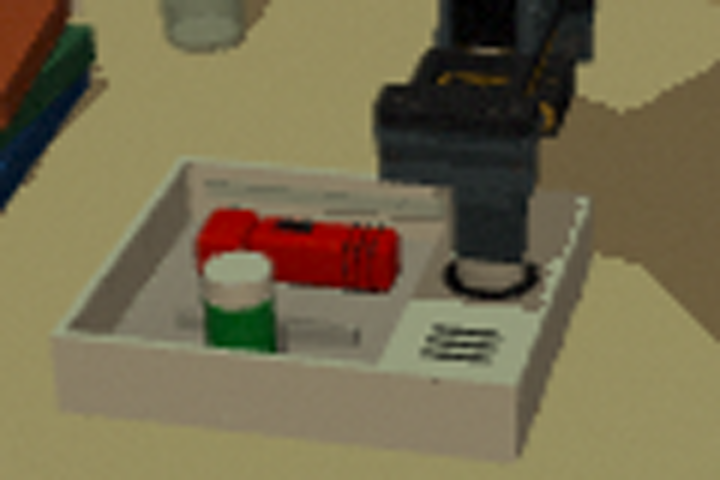

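Run:
```python
import cv2,numpy as np
a=cv2.imread("pics/side0.png").astype(int);b=cv2.imread("pics/s7.png").astype(int)
for n,(x0,x1,y0,y1) in dict(jar=(270,300,262,295),saucer=(235,275,232,260),disp=(200,235,200,252)).items(): print(n,np.abs(a-b)[y0:y1,x0:x1].mean().round(2))
from rig import arm
print(arm.current_ee_pos().round(4),arm.current_t()); arm.sign_off()
```

```text
jar 3.05
saucer 4.87
disp 6.04
[ 0.4658 -0.1755  0.057 ] 48.4
the job is handed in; nothing more can be done
```

The job is handed in at 48.4 s of the 72 s allowed, with the closed gripper still holding the button half-way.

- **Placing:** I set the flashlight, then the farthest tweezers (0.606 m from the base, on the mat), then the pill bottle onto the tray floor. Each was lowered until the force reading showed contact and only then released. The last pictures show all three inside the tray and the bottle upright. The flashlight touched down harder than the others, with a step of about 15 N on the wrist.
- **Button:** contact came at a finger height of about 0.065 m, and the fingers were then held at 0.057 m, about 8 mm of travel. The hold force read between 3.5 and 5.2 N against the 4.4 N expected. The side picture shows the button still standing clear of the ledge. Its travel could not be read directly.
- **Soap dispenser, saucer and jar:** I saw no sign of any having moved. The jar, saucer and dispenser areas of the side picture match the first one, apart from small brightness differences, probably shadow changes.
- **Measurement disagreement:** camera estimates of the button's sideways position differed by up to 6 mm. I used a value in the middle, and the press landed on the button.

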